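Clamp the storage jar and unscrew its cap

ROBOT

A 6-joint arm with a two-finger parallel gripper is mounted at the origin on a cart in front of the work surface, level with it; the furniture and walls round the work are solid. World frame = base frame: x ahead of the robot, y to its left, z up, the work surface at z = 0. Lengths are in m, angles in rad, forces in N, time in s.
With the tool pointing down it reaches from about 0.35 to 0.85 m from the base axis. Payload 8.1 kg.
Tool frame: the origin (TCP) lies on the mounting face of the last link; the fingertips stand 186 mm ahead of it and the grasp point (between the pads) lies 167 mm ahead of it (robot.finger_overhang is the distance from the TCP to the fingertips, in m); z points along the fingers, y is the line along which they close (so a half turn about z gives the same grasp; the last joint's range is limited). The gripper opens to 93 mm and grips with 3 to 60 N. Pads are 15 mm wide; open, the fingers measure 128 mm over their backs; the gripper's body (75 mm by 188 mm) begins 65 mm behind the grasp point.
Start: joints at [-1.335, 0.13, 1.488, -0, 1.523, -0.085], TCP at [0.189, -0.569, 0.405] pointing down, gripper open.
Joint ranges: [-2.96, 2.96], [-0.89, 2.26], [0.02, 2.5], [-1.34, 4.48], [0, 2.73], [-2.66, 2.66]. Speed limits (rad/s): [2.39, 2.39, 2.79, 3.14, 3.14, 3.14].

INTERFACE

Orientations are given as a rotation vector (axis times angle).
In Python, from plant import readout, read_camera, get_calibration, job, robot gives the robot as it stands.
- The arm moves only by the shell command python3 -m handwheel 'ROWS' [FORCE]. ROWS is JSON, a list of rows, each a list of 5 numbers: the shift along the world's x, y, z in cm, then the turn about the world's z in rad, then the closure, from 0 (fully open) to 1 (shut). In form: [[tx, ty, tz, spin, gripper], ...]. A call has 1 to 10 rows; each row shifts and turns the commanded pose from where the row before left it; what a row does not reach is not made up. A row lasts 1/8 s, in which the tool goes at most 62.5 mm and 10.7 degrees, less where a joint would pass 70% of its speed; a pose out of reach is approached as far as the arm can. A call is refused whole if a number of a shift passes 6.25 or a number of a turn 0.188, either way. A call with a gripper value outside its range is refused whole. The fingers move at their own pace and stop on an object; FORCE is the grip in N (left out, the last holds). Time passes only in rows, so rows that do not move let the fingers close. It gives the time, the measured TCP pose, the force, the opening and the grip force at its end, in the units of the state.
- readout.read_state(): the state, without advancing time (a new reading comes with each control period).
- read_camera(name): name is "scene" or "top"; returns the picture (480x640x3 uint8, red, green, blue); there is no depth.
- get_calibration(name): a dict with "fovy" (degrees; the focal length in pixels is half the picture's height over the tangent of half this angle, whatever the lens; pixels are square), "cx", "cy" (the principal point, pixels), "dist_coeffs" ([k1, k2, p1, p2, k3] as OpenCV has them; the pictures are not rectified), "pose" (4x4, takes a point from camera to world coordinates). Camera axes: x right, y down, z forward; pixel columns grow to the right and rows downward; lengths in m; the calibration is good to about 2 mm. A picture is of the moment at which its call begins. get_calibration takes no time and is no camera call.
- job.close_job(): hands the job in; it is judged then, once.
The state is a dict: "t": time; "q": joint angles; "dq": joint speeds; "joint_torque": joint torques, N m; "tool_pos": TCP position; "orientation": TCP orientation; "force": force on the tool from outside, world axes, zero at the start; "wrist_torque": the same for the moment, N m; "opening": finger opening in m; "gripper_force": force on a finger pad.
Only numpy, scipy, OpenCV 4.12 (cv2) and the standard library are available. Lean on these libraries where they do the work, as an engineer would, in place of code of your own. Each camera call takes 0.05 s, during which the arm holds its last target. There are 200 camera calls.

TASK

Clamp the white jar in its holder by pressing the keys of the control pad fully down one at a time, green, then yellow, then blue, letting each come up before the next. Then unscrew the tight black cap counter-clockwise, stop turning as soon as the thread lets go (about 70 degrees, well short of a right angle), and lift it straight off without lifting the jar out of its holder. Finish with the gripper still holding the cap level, about 3 cm above the jar's mouth and touching nothing else, and leave the other things on the worktop alone.

Things in the scene. Friction and masses are not known exactly. Their poses are not given: they have to be found in the camera images.
- holder: Fixed grey jar holder, 150 (x) x 178 (y) mm, 8 mm floor plate, square recess (walls up to 22 mm) where the jar stands with 1 mm play; three aluminium jaw guides, 52 mm high, at its +x (rear), +y (left) and -y (right) sides, outer faces 84 mm from the jar axis. Origin: on the jar axis, at the underside (worktop). Left or right of the pad.
- pad: Fixed black control pad, 70 (x) x 172 (y) mm, 21.5 mm high, with three round spring keys in a row along its y axis, 50 mm apart: green at +y, yellow in the middle, blue at -y. Origin: centre of the underside.
- key_green_top (a point): Centre of the top face of the green key (22 mm across), 32.5 mm above the worktop when up; it moves down 6 mm when pressed. Press straight down.
- key_yellow_top (a point): Centre of the top face of the yellow key (22 mm across), 32.5 mm above the worktop when up; it moves down 6 mm when pressed. Press straight down.
- key_blue_top (a point): Centre of the top face of the blue key (22 mm across), 32.5 mm above the worktop when up; it moves down 6 mm when pressed. Press straight down.
- key_green (a joint): Travel of the green key: 0 up, 0.006 m fully down (counts as pressed from 0.004). Springs back by itself; takes about 1.5 N to start and 5 to 6 N to bottom. Pressing it closes the rear jaw, which stays closed.
- key_yellow (a joint): Travel of the yellow key: 0 up, 0.006 m fully down (counts as pressed from 0.004). Springs back by itself; takes about 1.5 N to start and 5 to 6 N to bottom. Pressing it closes the left jaw, which stays closed.
- key_blue (a joint): Travel of the blue key: 0 up, 0.006 m fully down (counts as pressed from 0.004). Springs back by itself; takes about 1.5 N to start and 5 to 6 N to bottom. Pressing it closes the right jaw, which stays closed.
- jaw_rear (a joint): Travel of the rear jaw toward the jar: 0 open as at the start, about 0.005 m closed; counts as closed from 0.003. Moved only by the green key.
- jaw_left (a joint): Travel of the left jaw toward the jar: 0 open as at the start, about 0.005 m closed; counts as closed from 0.003. Moved only by the yellow key.
- jaw_right (a joint): Travel of the right jaw toward the jar: 0 open as at the start, about 0.005 m closed; counts as closed from 0.003. Moved only by the blue key.
- jar: White ceramic jar, square body 66x66 mm and 70 mm high, round neck 42 mm across up to 108 mm, standing upright in the holder on its 8 mm floor. About 0.7 kg. Origin: centre of the underside; z up.
- jar_rim (a point): Centre of the jar's mouth, at the rim: 108 mm above the jar's underside (116 mm above the worktop in the holder).
- seal_ring (a joint): Red ring round the neck below the cap, dragged counter-clockwise (from above) by the cap's teeth against 0.35 N m, about 2 degrees of play; it does not turn back. Reads how far the cap was unscrewed: 0 tight; thread lets go at about 0.95 rad; from 1.45 overturned; at 1.6 the next thread start catches. Aim for 1.05 to 1.3.
- cap: Round black screw cap, 60 mm across, 30 mm high, 0.08 kg, white mark on top along its +x. Rests on the rim, cannot be lifted until the thread lets go, does not rise as it turns. Origin: on the axis at the skirt's lower edge, 94 mm above the worktop when on the jar; z up. Two 5 mm teeth hang below into the red ring: grip the upper 20 mm. Turn a few degrees back to free them before lifting.
- cap_top (a point): Centre of the cap's top face, 30 mm above its origin: 124 mm above the worktop and 8 mm above the rim when on the jar.
- mug: Bystander, loose: blue mug, 84x115x91 mm. Origin: centre of the underside. Leave it alone.
- lemon: Bystander, loose: lemon, 71x53x51 mm. Origin: centre of the underside. Leave it alone.
- mill: Bystander, loose: brown wooden pepper mill, 58 mm wide, 170 mm tall. Origin: centre of the underside. Leave it alone.
- fish_tin: Bystander, loose: flat oval fish tin, 63x105x25 mm. Origin: centre of the underside. Leave it alone.
Not all that is in view belongs to the job. There is more than one size of the cap; the job needs the smaller.

How it is judged:
On the way, in this order (a step that is already met when the one before it is completed fails the run):
1. the green key is pressed down alone, closing the rear jaw, while the later jaws are still open (value of joint key_green above 0.004 m and value of joint jaw_rear above 0.003 m and value of joint each of key_yellow, key_blue below 0.0015 m and value of joint each of jaw_left, jaw_right below 0.001 m), for 0.05 s.
2. the yellow key is pressed down alone, closing the left jaw, while the later jaws are still open (value of joint key_yellow above 0.004 m and value of joint jaw_left above 0.003 m and value of joint each of key_green, key_blue below 0.0015 m and value of joint jaw_right below 0.001 m), for 0.05 s.
3. the blue key is pressed down alone, closing the right jaw (value of joint key_blue above 0.004 m and value of joint jaw_right above 0.003 m and value of joint each of key_green, key_yellow below 0.0015 m), for 0.05 s.
4. the cap is turned until the thread has let go, still seated on the rim (value of joint seal_ring above 0.93 rad and z of cap_top in the frame of jar_rim below 0.013 m), for 0.1 s.
At the end, for the whole second after the job is handed in: Jaws closed (over 3 mm); seal ring at 0.93 to 1.45 rad; gripper holds the cap still (over 2 N), level within 0.2 rad, its top face 22 to 75 mm above the rim, within 25 mm of the jar axis, touching neither jar, holder nor pad; jar in its recess, raised under 4 mm, tilted under 0.06 rad (value of joint each of jaw_rear, jaw_left, jaw_right above 0.003 m and value of joint seal_ring between 0.93 and 1.45 rad and z of cap_top in the frame of jar_rim between 0.022 and 0.075 m and horizontal distance between cap_top and jar_rim below 0.025 m and angle between cap's own z axis and vertical below 0.2 rad and linear speed of cap below 0.03 m/s and contact force between the fingers and cap above 2 N and contact force between cap and jar below 0.2 N and contact force between cap and holder below 0.2 N and contact force between cap and pad below 0.2 N and z of jar in the frame of holder below 0.012 m and horizontal distance between jar and holder below 0.005 m and angle between jar's own z axis and vertical below 0.06 rad); the arm keeps its last pose, push and grip.
It fails at once if the cap is turned (ring over 0.15 rad) before all three jaws are closed (value of joint seal_ring above 0.15 rad and value of joint any of jaw_rear, jaw_left, jaw_right below 0.003 m).
It fails at once if the cap is overturned (ring past 1.45 rad) (value of joint seal_ring above 1.45 rad).
It fails at once if the jar is lifted over 10 mm or tipped over 0.15 rad (z of jar in the frame of holder above 0.018 m or angle between jar's own z axis and vertical above 0.15 rad).
It fails at once if a bystander is moved more than 30 mm (distance of any of mug, lemon, mill, fish_tin from where it was at the start of the episode above 0.03 m).
It also fails if it takes over 54 s, if anything falls off the work surface, if the arm or the gripper's body presses on something with over 40 N, if the wrist force passes 120 N, or if a joint passes its speed limit or range.

## Working session

There is one attempt and no reset: what is moved stays moved. The work goes in short steps, Python scripts to look and compute and a shell command to move; the robot and the scene stay as the last step left them, time stands still between calls to the robot, and variables do not carry over. Pictures are saved under pics/ and viewed, at most 10 in all, crops included, and the job is handed in when it is done.

```bash
mkdir -p pics; ls
python3 - <<'E'
from plant import readout, read_camera, get_calibration
import cv2
for n in("scene","top"):
    cv2.imwrite(f"pics/{n}0.png",read_camera(n)[:,:,::-1]); print(get_calibration(n))
print(readout.read_state())
E
```

```text
pics
{'fovy': 57.710714437458755, 'cx': 314.85506929326226, 'cy': 232.66548061459153, 'dist_coeffs': array([-0.08516241,  0.        ,  0.        ,  0.        ,  0.        ]), 'pose': array([[-0.88817894, -0.19163592,  0.41762883,  0.16512698],
       [-0.45949464,  0.3670838 , -0.80877324,  0.75870128],
       [ 0.00168523, -0.91023358, -0.41409178,  0.46297053],
       [ 0.        ,  0.        ,  0.        ,  1.        ]])}
{'fovy': 57.94818257777947, 'cx': 319.6180190875091, 'cy': 235.71225884413616, 'dist_coeffs': array([-0.07170753,  0.        ,  0.        ,  0.        ,  0.        ]), 'pose': array([[-0.006001  , -0.99731329,  0.07300818,  0.44763121],
       [-0.99983341,  0.00724262,  0.01675373,  0.0727572 ],
       [-0.01723749, -0.07289548, -0.99719061,  1.16768176],
       [ 0.        ,  0.        ,  0.        ,  1.        ]])}
{'t': 0.1, 'q': array([-1.33540387e+00,  1.31077675e-01,  1.48915473e+00, -1.55439065e-05,
        1.52299859e+00, -8.54150583e-02]), 'dq': array([ 0.0001421 , -0.00203831, -0.0029453 , -0.00079254, -0.00020361,
        0.00078597]), 'joint_torque': array([ 1.54609421e-03, -5.61340213e+01, -4.93096447e+01,  7.70279369e-02,
        2.91457580e-02, -4.26152621e-05]), 'tool_pos': array([ 0.18916224, -0.56918799,  0.40380545]), 'orientation': array([-3.09965183e+00, -5.01505529e-01,  2.17008777e-04]), 'force': array([ 0.4195308 , -0.40184511, -1.08648766]), 'wrist_torque': array([-0.01845312,  0.0077293 ,  0.01779394]), 'gripper_force': 0.0, 'opening': 0.09307389954219317}
```

View pics/scene0.png

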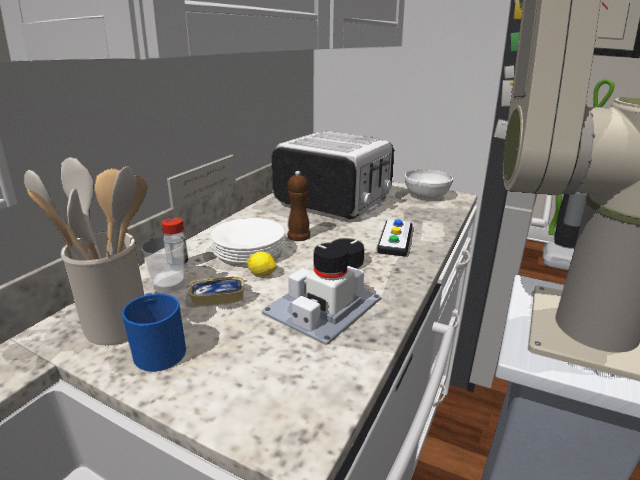

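View pics/top0.png

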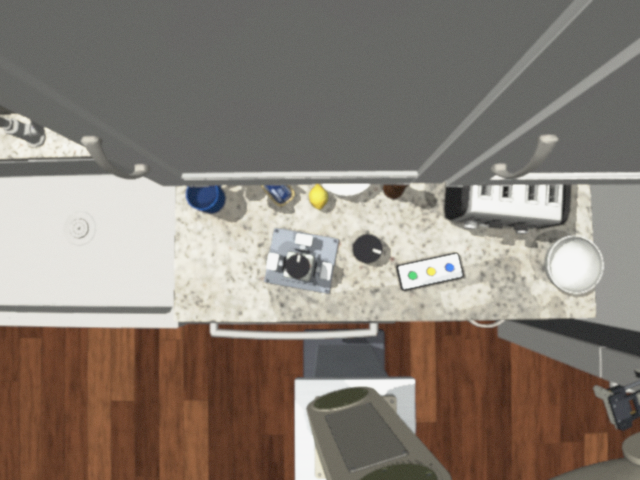

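The scene view shows the jar with its cap at about (330,258), the larger loose cap behind it at (347,252), and the pad at (397,237). In the top view the jar cap is at (298,265), the loose cap at (367,249), and the keys are green (412,275), yellow (431,271) and blue (449,267).

```bash
cat > h.py <<'E'
import cv2,numpy as np
from plant import readout, read_camera, get_calibration
def cam(n):
    c=get_calibration(n);f=240/np.tan(np.radians(c['fovy']/2))
    return np.array([[f,0,c['cx']],[0,f,c['cy']],[0,0,1]]),np.array(c['dist_coeffs']),np.array(c['pose'])
def ray(n,p):
    K,d,T=cam(n);u=cv2.undistortPoints(np.float64(p).reshape(-1,1,2),K,d).reshape(-1,2)
    return T[:3,3],np.c_[u,np.ones(len(u))]@T[:3,:3].T
def plane(n,p,z):
    o,r=ray(n,p);return o+r*((z-o[2])/r[:,2])[:,None]
def blobs(m,box,amin=8):
    x0,y0,x1,y1=box;k=np.zeros(m.shape,np.uint8);k[y0:y1,x0:x1]=m[y0:y1,x0:x1]
    n,l,s,c=cv2.connectedComponentsWithStats(k)
    return [(c[i],s[i]) for i in range(1,n) if s[i][4]>=amin]
def tri(p1,p2):
    o1,r1=ray('scene',p1);o2,r2=ray('top',p2);A=np.c_[r1[0],-r2[0]]
    t=np.linalg.lstsq(A,o2-o1,rcond=None)[0];a=o1+t[0]*r1[0];b=o2+t[1]*r2[0]
    return (a+b)/2,np.linalg.norm(a-b)
E
python3 - <<'E'
from h import *
I={n:cv2.imread(f'pics/{n}0.png') for n in('scene','top')}
H={n:cv2.cvtColor(I[n],cv2.COLOR_BGR2HSV) for n in I}
rng={'green':((50,100,60),(85,255,255)),'yellow':((18,110,90),(35,255,255)),'blue':((100,110,60),(125,255,255))}
box={'scene':(375,210,420,260),'top':(395,250,470,295)}
for k,(a,b) in rng.items():
    P={}
    for n in I:
        bl=blobs(cv2.inRange(H[n],a,b),box[n],5);bl.sort(key=lambda q:-q[1][4]);P[n]=bl[0][0];print(k,n,P[n],bl[0][1][4],plane(n,P[n],.0325)[0].round(4))
    print(' tri',tri(P['scene'],P['top']))
# caps: dark
for n,b in(('top',(270,225,400,290)),('scene',(290,225,370,320))):
    for c,s in blobs(cv2.inRange(H[n],(0,0,0),(180,255,60)),b,40): print(n,c,s,plane(n,c,.124)[0].round(4))
    for c,s in blobs(cv2.inRange(H[n],(0,0,150),(180,70,255)),b,5): print(' white',n,c,s) if s[4]<60 else 0
z=np.hstack([cv2.resize(I['top'][220:310,255:395],None,fx=5.7,fy=5.7)[:300],])
z=np.vstack([cv2.resize(I['top'][225:300,260:400],(560,300),interpolation=cv2.INTER_NEAREST),cv2.resize(I['scene'][230:305,260:400],(560,300),interpolation=cv2.INTER_NEAREST)])
cv2.imwrite('pics/crop0.png',z)
E
```

```text
green scene [393.5  238.12] 50 [ 0.4227 -0.1396  0.0325]
green top [412.12820513 275.12820513] 39 [ 0.4259 -0.149   0.0325]
 tri (array([ 0.42570429, -0.14998797,  0.02752014]), np.float64(0.00011939139217575922))
yellow scene [395.84 229.72] 50 [ 0.4326 -0.1886  0.0325]
yellow top [430.63636364 271.04545455] 44 [ 0.4361 -0.1977  0.0325]
 tri (array([ 0.43580051, -0.19894778,  0.02773354]), np.float64(0.00045761093443056657))
blue scene [397.625 222.275] 40 [ 0.4429 -0.2353  0.0325]
blue top [449.09090909 267.        ] 44 [ 0.4462 -0.2466  0.0325]
 tri (array([ 0.44629221, -0.24806483,  0.02700356]), np.float64(0.0002468092349227028))
top [294.72580645 268.72580645] [289 259  12  18  62] [0.4449 0.1507 0.124 ]
 white top [376.57142857 250.89285714] [373 249   8   5  28]
 white top [298. 258.] [297 255   3   7  19]
 white top [309.01724138 257.34482759] [303 254  11  11  58]
 white top [398.72727273 269.09090909] [398 266   2   8  11]
 white top [306.2 277.2] [305 276   3   3   5]
scene [304.25 232.  ] [295 225  15  16  92] [0.5261 0.1032 0.124 ]
scene [338.46762048 256.03539157] [ 314  239   50   34 1328] [0.4282 0.1626 0.124 ]
scene [318.64150943 301.22641509] [308 294  18  17 106] [0.3959 0.2999 0.124 ]
 white scene [311.38888889 225.94444444] [309 225   7   4  18]
 white scene [340.60416667 311.29166667] [332 303  21  16  48]
```

View pics/crop0.png

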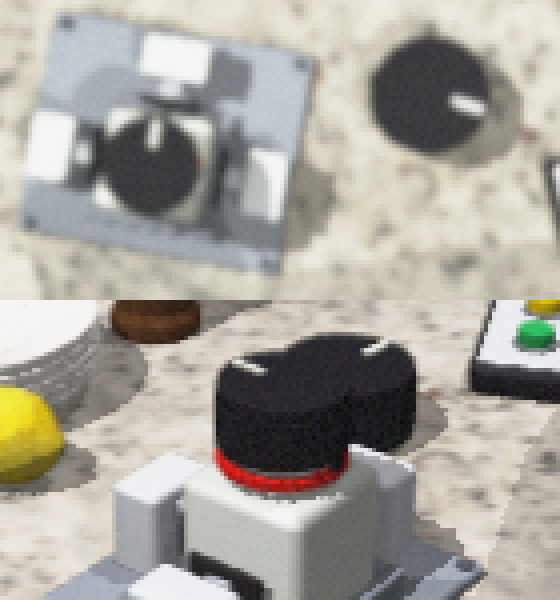

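The crop shows the jar cap in the top view centred near (298,266), about 24 px across, with its mark pointing towards +x. The holder is turned by about -0.19 rad. The loose cap is larger and clear of the jar on the right.

Run:
```python
from h import *
I=cv2.imread('pics/top0.png');g=cv2.cvtColor(I,cv2.COLOR_BGR2GRAY)
u=cv2.resize(g[225:300,260:400],None,fx=8,fy=8,interpolation=cv2.INTER_CUBIC)
for p2 in (25,18):
    c=cv2.HoughCircles(u,cv2.HOUGH_GRADIENT,1,60,param1=120,param2=p2,minRadius=85,maxRadius=125)
    for q in c[0][:4]:
        p=(q[:2]+.5)/8-.5+[260,225];print(p,q[2]/8,plane('top',[p],.124)[0].round(4),plane('top',[p],.03)[0].round(4))
# scene check: cap top face ellipse, jar cap: crop pts left/right/top
S=lambda x,y:np.array([260+x/4-.4,230+(y-300)/4-.4])
print(plane('scene',[S(215,385),S(275,352)],.124).round(4))
# holder corners in top at z=.008
C=plane('top',[np.array(p)/4-.4+[260,225] for p in((58,12),(318,62),(280,272),(22,228))],.008);print(C.round(3),C.mean(0))
# cabinet edge
for z in(.40,.45,.5):print(z,plane('top',[(300,180)],z)[0].round(3), plane('scene',[(200,55),(400,45)],z).round(3).tolist())
# predicted pixel of cap mark dir
m=plane('top',[(297.9,257.5)],.124)[0];print(m)
from scipy.spatial.transform import Rotation as R
print(R.from_rotvec(readout.read_state()['orientation']).as_matrix().round(3))
```

```text
Traceback (most recent call last):
TypeError: 'NoneType' object is not subscriptable
```

Run:
```python
from h import *
I=cv2.imread('pics/top0.png');g=cv2.cvtColor(I,cv2.COLOR_BGR2GRAY)
u=cv2.resize(g[225:300,260:400],None,fx=8,fy=8,interpolation=cv2.INTER_CUBIC)
m=cv2.inRange(u,0,85)
m=cv2.morphologyEx(m,cv2.MORPH_CLOSE,cv2.getStructuringElement(2,(61,61)))
m=cv2.morphologyEx(m,cv2.MORPH_OPEN,cv2.getStructuringElement(2,(101,101)))
for c,s in blobs(m,(0,0,1120,600),3000):
    p=(c+.5)/8-.5+[260,225];print(p,s[2:4]/8,plane('top',[p],.124)[0].round(4))
S=lambda x,y:np.array([260+x/4-.4,230+(y-300)/4-.4])
print(plane('scene',[S(215,385),S(275,352)],.124).round(4))
C=plane('top',[np.array(p)/4-.4+[260,225] for p in((58,12),(318,62),(280,272),(22,228))],.008);print(C.round(3),C.mean(0))
for z in(.40,.45,.5):print(z,plane('top',[(300,180)],z)[0].round(3), plane('scene',[(200,55),(400,45)],z).round(3).tolist())
from scipy.spatial.transform import Rotation as R
print(R.from_rotvec(readout.read_state()['orientation']).as_matrix().round(3))
```

```text
[367.07781414 248.39602701] [28.5   28.125] [ 0.4926 -0.0238  0.124 ]
[297.36425313 265.95316224] [28.5 24.5] [0.4515 0.1443 0.124 ]
[[0.4746 0.165  0.124 ]
 [0.4658 0.1236 0.124 ]]
[[0.555 0.215 0.008]
 [0.52  0.04  0.008]
 [0.381 0.067 0.008]
 [0.411 0.239 0.008]] [0.46673093 0.14004835 0.008     ]
0.4 [0.604 0.12  0.4  ] [[1.479, -0.736, 0.4], [1.665, -4.146, 0.4]]
0.45 [0.594 0.117 0.45 ] [[0.436, 0.451, 0.45], [0.474, -0.251, 0.45]]
0.5 [0.584 0.114 0.5  ] [[-0.607, 1.637, 0.5], [-0.717, 3.643, 0.5]]
[[ 0.949  0.315 -0.   ]
 [ 0.315 -0.949  0.002]
 [ 0.    -0.002 -1.   ]]
```

```bash
python3 -m handwheel '[[2.6,4.7,-1,0,1],[2.6,4.7,-1,0,1],[2.6,4.7,-1,0,1],[2.6,4.7,-1,0,1],[2.6,4.7,-1,0,1],[2.6,4.7,-1,0,1],[2.6,4.7,-1,0,1],[2.6,4.7,-1,0,1],[2.6,4.5,-1,0,1],[0.2,0,0,0,1]]' 20; python3 -c "
from h import *
cv2.imwrite('pics/a.png',read_camera('top')[:,:,::-1])"
```

```text
t: 1.35
tool_pos: [0.4258, -0.1455, 0.3135]
orientation: [-3.098, -0.509, 0.002]
force: [-0.9, -0.1, -0.5]
opening: 0.0014
gripper_force: 0.0
```

```bash
python3 -m handwheel '[[0,-0.35,-4,0,1],[0,0,-4,0,1],[0,0,-0.6,0,1],[0,0,0,0,1]]'; python3 -m handwheel '[[0,0,-0.6,0,1],[0,0,-0.4,0,1],[0,0,-0.2,0,1],[0,0,0,0,1]]'; python3 -c "
from h import *
cv2.imwrite('pics/b.png',cv2.resize(read_camera('scene')[190:290,300:460,::-1],None,fx=4,fy=4))"
```

```text
t: 1.9
tool_pos: [0.4251, -0.1528, 0.2294]
orientation: [3.102, 0.5, -0.0]
force: [0.5, -0.4, -0.0]
opening: 0.0004
gripper_force: 0.0
t: 2.4
tool_pos: [0.4256, -0.1521, 0.2172]
orientation: [3.1, 0.502, 0.001]
force: [0.6, -0.7, 2.3]
opening: 0.0008
gripper_force: 1.1
```

View pics/b.png

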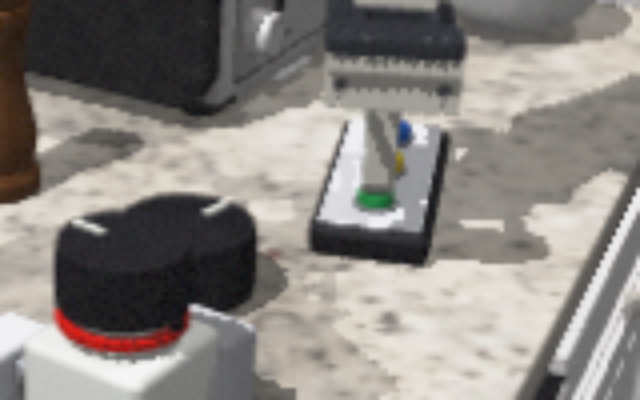

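The fingertips stand on the green key at crop (375,195), pressing with 2.3 N. I'll press the rest of the way.

```bash
python3 -m handwheel '[[0,0.2,-0.3,0,1],[0,0,-0.2,0,1],[0,0,-0.1,0,1],[0,0,0,0,1],[0,0,0,0,1]]'
```

```text
t: 3.08
tool_pos: [0.4258, -0.1502, 0.2126]
orientation: [3.1, 0.502, 0.001]
force: [-7.6, -0.1, 20.8]
opening: 0.0002
gripper_force: 11.0
```

```bash
python3 -m handwheel '[[0,0,1.2,0,1],[0,0,0.8,0,1],[1,-4.8,0,0,1],[0,0,0,0,1],[0,0,-1.2,0,1],[0,0,-0.5,0,1],[0,0,-0.25,0,1],[0,0,0,0,1],[0,0,0,0,1]]'; python3 -c "
from h import *
a=cv2.imread('pics/top0.png')[225:300,260:400];b=read_camera('top')[225:300,260:400,::-1]
cv2.imwrite('pics/c.png',cv2.resize(np.vstack([a,b]),None,fx=4,fy=4))"
```

```text
t: 4.2
tool_pos: [0.4351, -0.1973, 0.2126]
orientation: [-3.101, -0.503, 0.002]
force: [-9.9, 3.0, 23.0]
opening: 0.0007
gripper_force: 11.6
```

View pics/c.png

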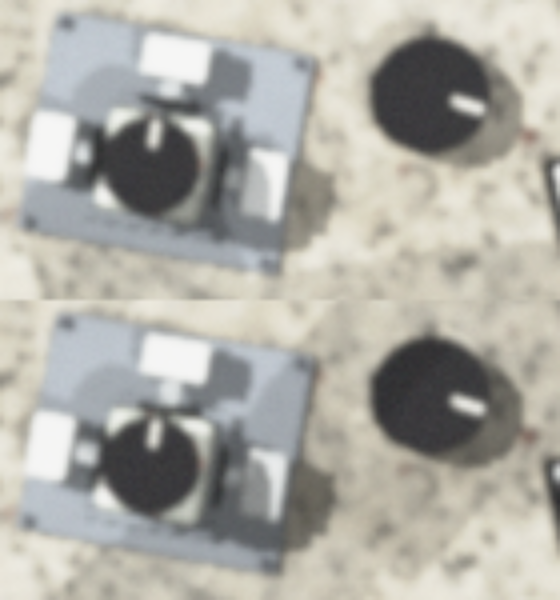

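The rear jaw (crop (170,395)) and left jaw (88,455) now sit against the jar, with more of their rods showing than before. Next is blue.

```bash
python3 -m handwheel '[[0,0,1.2,0,1],[0,0,0.8,0,1],[1.1,-4.9,0,0,1],[0,0,0,0,1],[0,0,-1.2,0,1],[0,0,-0.5,0,1],[0,0,-0.25,0,1],[0,0,0,0,1],[0,0,0,0,1]]'; python3 -c "
from h import *
a=cv2.imread('pics/top0.png')[225:300,260:400];b=read_camera('top')[225:300,260:400,::-1]
d=cv2.absdiff(a,b)
cv2.imwrite('pics/d.png',cv2.resize(np.vstack([b,d*3]),None,fx=4,fy=4))"
```

```text
t: 5.38
tool_pos: [0.446, -0.2461, 0.2127]
orientation: [-3.1, -0.503, 0.002]
force: [-7.2, 3.3, 16.9]
opening: 0.0005
gripper_force: 8.6
```

View pics/d.png

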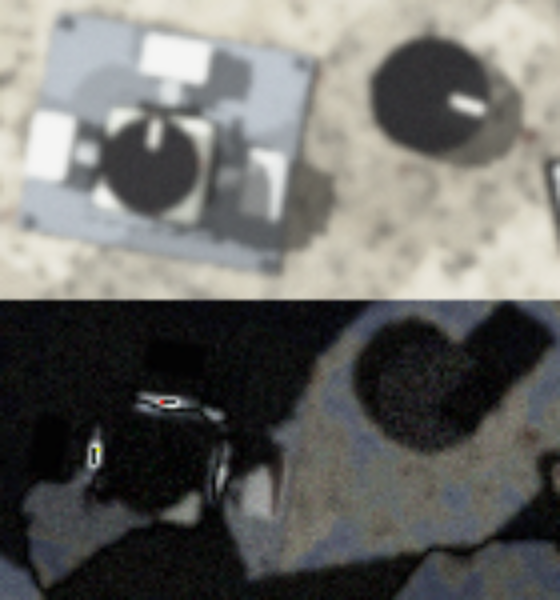

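The difference image shows all three jaws moved inwards: rear (165,400), left (95,455), right (220,470). The clamp is closed, so I'll go above the cap with the gripper open.

```bash
python3 -m handwheel '[[0,0,4,0,1],[0,0,5,0,1],[0,0,5,0,0],[0.05,5.5,0,0,0],[0.1,5.5,0,0,0],[0.1,5.5,0,0,0],[0.1,5.6,0,0,0],[0.1,5.6,0,0,0],[0.1,5.6,0,0,0],[0,5.6,0,0,0]]'; python3 -m handwheel '[[0,0,0,0,0],[0,0,0,0,0]]'; python3 -c "
from h import *
cv2.imwrite('pics/e.png',cv2.resize(read_camera('scene')[150:330,230:450,::-1],None,fx=3,fy=3))
print(readout.read_state()['q'].round(3))"
```

```text
t: 6.68
tool_pos: [0.4506, 0.1444, 0.351]
orientation: [-3.101, -0.503, 0.002]
force: [1.4, 0.2, -1.1]
opening: 0.0756
gripper_force: 0.0
t: 6.92
tool_pos: [0.4511, 0.1423, 0.351]
orientation: [3.1, 0.504, -0.002]
force: [-0.6, -0.1, 0.6]
opening: 0.092
gripper_force: 0.0
[ 0.196 -0.188  1.899 -0.     1.432  1.446]
```

View pics/e.png

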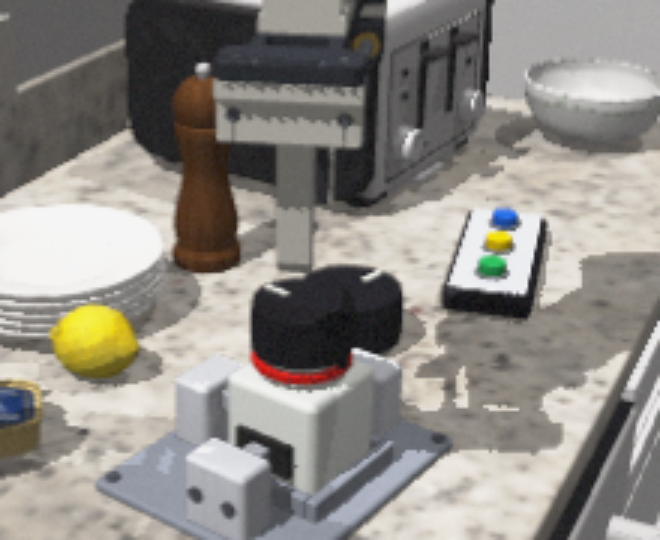

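The open gripper hangs above the cap at crop (300,300), and the keys are all up. I'll go down and grip, gently at first.

```bash
python3 -m handwheel '[[0,0.1,-2,0,0],[0,0,-2,0,0],[0,0,-1.5,0,0],[0,0,-0.5,0,0],[0,0,0,0,0]]'; python3 -m handwheel '[[0,0,0,0,1],[0,0,0,0,1],[0,0,0,0,1],[0,0,0,0,1]]' 10
```

```text
t: 7.6
tool_pos: [0.4518, 0.1427, 0.2917]
orientation: [3.101, 0.501, -0.001]
force: [0.0, -0.5, -0.0]
opening: 0.093
gripper_force: 0.0
t: 8.1
tool_pos: [0.4518, 0.1432, 0.292]
orientation: [-3.101, -0.502, -0.001]
force: [-0.4, 0.0, 1.1]
opening: 0.0602
gripper_force: 10.0
```

```bash
python3 -m handwheel '[[0,0,0,0,1],[0,0,0,0,1],[0,0,0,0.05,1],[0,0,0,0.1,1],[0,0,0,0.1,1],[0,0,0,0,1]]' 60; python3 -c "
from h import *
s=readout.read_state();print(s['wrist_torque'],s['q'][5])"
```

```text
t: 8.85
tool_pos: [0.4518, 0.1433, 0.292]
orientation: [-3.014, -0.883, -0.001]
force: [0.1, 1.8, 2.5]
opening: 0.0589
gripper_force: 60.0
[ 0.4195781   0.09451543 -0.12181567] 1.1991938020066883
```

```bash
python3 -m handwheel '[[0,0,0,0.1,1],[0,0,0,0.15,1],[0,0,0,0.15,1],[0,0,0,0.1,1],[0,0,0,0.1,1]]'; python3 -c "
from h import *
s=readout.read_state();print(s['wrist_torque'],s['q'][5])
cv2.imwrite('pics/f.png',cv2.resize(read_camera('scene')[200:310,270:390,::-1],None,fx=5,fy=5))"
```

```text
t: 9.48
tool_pos: [0.4518, 0.1434, 0.292]
orientation: [-2.618, -1.736, -0.001]
force: [-1.7, 2.5, 2.2]
opening: 0.0595
gripper_force: 60.0
[ 0.44091744  0.11100644 -0.39622307] 0.5983351123374254
```

View pics/f.png

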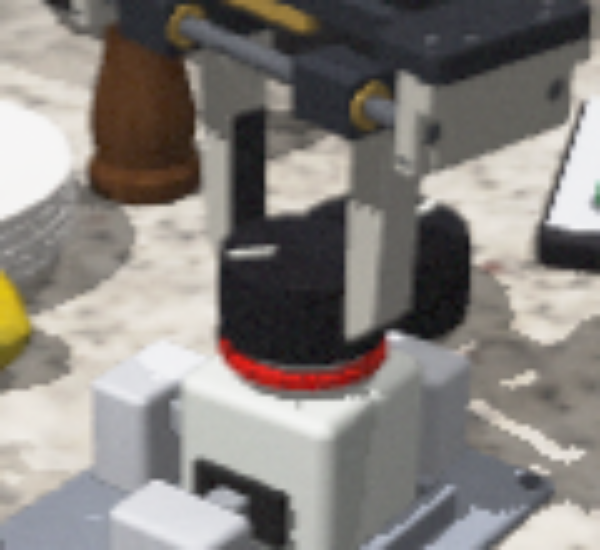

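The cap is held between the fingers, with its white mark now at crop (228,253)–(278,247). I'll work out its direction against the 0.85 rad turned by the tool.

Run:
```python
from h import *
for a,b in (((318-.4,245.5-.4),(327-.4,248-.4)),((315.6-.4,250.6-.4),(325.6-.4,249.4-.4))):
    P=plane('scene',[a,b],.124);d=P[0]-P[1];c=P-np.array([.4518,.1433,.124]);print(P.round(4),np.arctan2(d[1],d[0]),np.arctan2(c[0,1],c[0,0]))
```

```text
[[0.4783 0.1416 0.124 ]
 [0.4598 0.1431 0.124 ]] -0.08497529094201316 -0.06516087310748298
[[0.4729 0.1613 0.124 ]
 [0.4596 0.1492 0.124 ]] 0.7405801549150808 0.7075869052322661
```

```bash
python3 -m handwheel '[[0,0,0,0.1,1],[0,0,0,0.1,1],[0,0,0,0.1,1],[0,0,0,0.08,1],[0,0,0,0,1],[0,0,0,0,1]]'; python3 -c "
from h import *
s=readout.read_state();print(s['wrist_torque'],s['q'][5])
I=read_camera('scene')[200:310,270:390,::-1]
cv2.imwrite('pics/g.png',cv2.resize(I,None,fx=5,fy=5))"
```

```text
t: 10.28
tool_pos: [0.4518, 0.1433, 0.292]
orientation: [-2.247, -2.196, -0.001]
force: [-1.5, 3.0, 4.5]
opening: 0.059
gripper_force: 60.0
[ 0.65378881  0.16112512 -0.18865269] 0.22182669825174908
```

View pics/g.png

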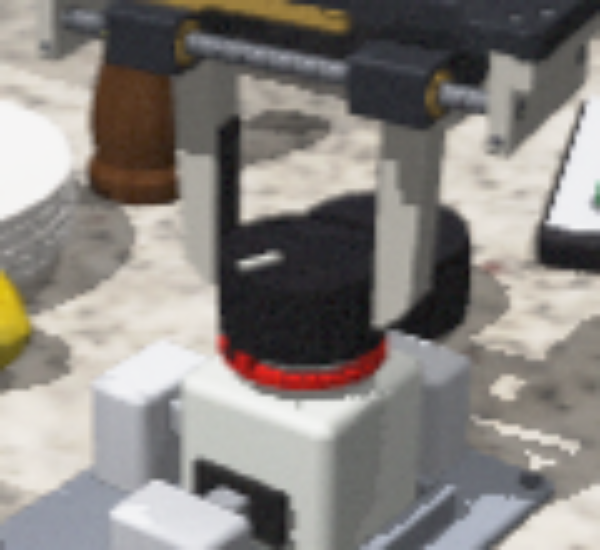

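The mark is now at crop (237,268)–(282,255). I'll check the angle, then turn slightly back.

```bash
python3 - <<'E'
from h import *
a,b=(270+237/5-.4,200+268/5-.4),(270+282/5-.4,200+255/5-.4)
P=plane('scene',[a,b],.124);d=P[0]-P[1];c=P-np.array([.4518,.1433,.124]);print(np.arctan2(d[1],d[0]),np.arctan2(c[0,1],c[0,0]))
E
python3 -m handwheel '[[0,0,0,-0.05,1],[0,0,0,0,1]]'; python3 -c "
from h import *
s=readout.read_state();print(s['wrist_torque'],s['q'][5])"
```

```text
1.0421608134800733 1.1129794723975348
t: 10.58
tool_pos: [0.4519, 0.1429, 0.2919]
orientation: [2.298, 2.141, -0.0]
force: [-0.1, 0.6, 4.3]
opening: 0.0594
gripper_force: 60.0
[ 0.04835717  0.09759234 -0.10689342] 0.2695756160301399
```

```bash
python3 -m handwheel '[[0,0,0.2,0,1],[0,0,0.2,0,1],[0,0,0,0,1]]'
```

```text
t: 10.95
tool_pos: [0.4516, 0.143, 0.2956]
orientation: [-2.298, -2.142, 0.001]
force: [0.8, -0.5, -0.9]
opening: 0.0594
gripper_force: 60.0
```

```bash
python3 -m handwheel '[[0,0,0.5,0,1],[0,0,0.8,0,1],[0,0,1,0,1],[0,0,1,0,1],[0,0,0.8,0,1],[0,0,0.4,0,1],[0,0,0,0,1],[0,0,0,0,1],[0,0,0,0,1]]'; python3 -c "
from h import *
I=read_camera('scene')[190:310,260:400,::-1]
cv2.imwrite('pics/i.png',cv2.resize(I,None,fx=4,fy=4))"
```

```text
t: 12.08
tool_pos: [0.4516, 0.1431, 0.3403]
orientation: [-2.298, -2.142, 0.001]
force: [-0.3, 0.6, -0.6]
opening: 0.0587
gripper_force: 60.0
```

View pics/i.png

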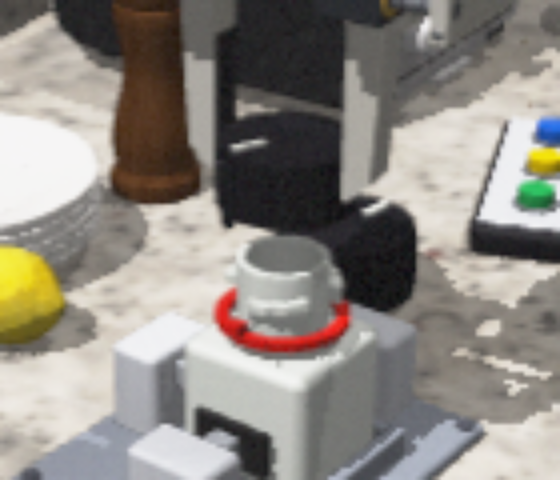

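The cap is held level above the open neck at crop (285,250). The jar is still seated in its jaws and nothing touches the cap.

```bash
python3 -c "
from plant import job
print(job.close_job())"
```

```text
the job is handed in; nothing more can be done
None
```

I handed the job in without seeing a verdict: all three jaws are closed (green, yellow, blue), the cap is unscrewed about 1.15 rad (65 degrees, estimated from its mark), and it is held level with its skirt about 2.5 cm above the mouth while the jar stays seated.

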